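# Hang the swatch paddle on the display rod

## Robot

A 7-joint arm with a two-finger parallel gripper is mounted at the origin on the work surface. World frame = base frame: x ahead of the robot, y to its left, z up, the work surface at z = 0. Lengths are in mm, angles in rad, forces in N, time in s.
With the tool pointing down it reaches from about 425 to 825 mm from the base axis. Payload 3.6 kg.
Tool frame: the origin (TCP) lies on the centre line of the jaws, within the pads' length; the fingertips stand 11 mm ahead of it and the grasp point (between the pads) lies 8 mm behind it; z points along the fingers, y is the line along which they close (so a half turn about z gives the same grasp; the last joint's range is limited). The gripper opens to 93 mm and grips with 3 to 60 N. Pads are 15 mm wide; open, the fingers measure 128 mm over their backs; the gripper's body (75 mm by 188 mm) begins 65 mm behind the grasp point.
Start: joints at [1.123, 0.615, -0.013, 1.423, 0.008, 1.103, -0.04], TCP at [265.527, -593.261, 229.64] pointing down, gripper open.
Joint ranges: [-3.12, 3.12], [-0.3, 2.06], [-1.34, 1.32], [0.26, 2.42], [-1.36, 4.5], [0.01, 1.98], [-2.84, 2.84]. Speed limits (rad/s): [2.79, 2.79, 3.14, 3.14, 3.14, 3.14, 3.14].

## Interface

Orientations are given as a 3x3 rotation matrix whose columns are the frame's x, y, z axes.
In Python, from bench import arm gives the robot as it stands. The module is installed in compiled form; this text tells all that it offers.
- The arm moves only by the shell command python3 -m creep 'ROWS' [FORCE]. ROWS is JSON, a list of rows, each an object with "slide": the shift along the world's x, y, z in units of 25 mm (1.0 is 25 mm), a list of three; "turn": the turn, a rotation vector about the world's x, y, z in units of 5 degrees (1.0 is 5 degrees), a list of three; "grip": the opening, from 0 (shut) to 1 (fully open). A call has 1 to 12 rows; each row is the pose to reach, as a shift and turn from the pose commanded when the call began; what a row does not reach only later rows make up. A row lasts 1/12 s, in which the tool goes at most 41.7 mm and 7.16 degrees, less where a joint would pass 70% of its speed; a pose out of reach is approached as far as the arm can. A call with a gripper value outside its range is refused whole. The fingers move at their own pace and stop on an object; FORCE is the grip in N (left out, the last holds). Time passes only in rows, so rows that repeat a pose let the fingers close. It gives the time, the measured TCP pose, the force, the opening and the grip force at its end, in the units of the state.
- arm.observe(): the state, without advancing time (a new reading comes with each control period).
- arm.capture(name): name is "scene" or "top" or "wrist"; returns a dict with "pixels" (420x560x3 uint8, red, green, blue), "range_z" (420x560 float32, mm along the optical axis (not along the pixel's ray), 0 where there is no reading), "fov_y" (degrees; the focal length in pixels is half the picture's height over the tangent of half this angle, whatever the lens; pixels are square), "cx", "cy" (the principal point, pixels), "k1" (the pictures are not rectified: a ray, as slopes to the right and down, at radius r is drawn at 1 + k1 r^2 times it, then the intrinsics apply), "R" (3x3) and "t" (3): a world point X has camera coordinates R X + t. Camera axes: x right, y down, z forward; pixel columns grow to the right and rows downward; lengths in mm; the calibration is good to about 2 mm. A picture is of the moment at which its call begins.
- arm.job_done(): hands the job in; it is judged then, once.
The state is a dict: "time_s": time; "joints": joint angles; "joint_velocities": joint speeds; "effort": joint torques, N m; "tcp_pos": TCP position; "eef_rot": TCP orientation; "ft_force": force on the tool from outside, world axes, zero at the start; "moment": the same for the moment, N m; "width": opening from 0.0 (shut) to 1.0 (fully open); "grip_force": force on a finger pad.
Only numpy, scipy, OpenCV 4.12 (cv2) and the standard library are available. Lean on these libraries where they do the work, as an engineer would, in place of code of your own. Each camera call takes 0.05 s, during which the arm holds its last target. There are 200 camera calls.

## Task

Take the wooden swatch paddle out of its slotted stand and slip its open C-hook sideways over the brass rod under the header board, so that it hangs freely from the rod, square to it, at the empty place directly above the ticket block. Leave the paddle that already hangs there, the vase, the card box and the book where they are.

Things in the scene. Friction and masses are not known exactly. Their poses are not given: they have to be found in the camera images.
- paddle: Loose wooden swatch paddle standing upright in the stand, 12 mm thick (its y), 0.13 kg: a panel 120 wide (x -60 to 60) by 85 mm high (z 0 to 85) with an open C-ring in the same plane on its top edge. Origin: centre of the lower edge; z up, x away from the robot. Its near upper corner (about x -45, z 68) can be pinched across the thickness, fingers pointing down and forward.
- paddle_c (a point): Centre of the paddle's C-ring: x 0, z 114 mm in the paddle's frame. Inner radius 22, outer 33 mm. The gap faces the paddle's +x (away from the robot) and is 24 mm high at its narrowest, centred on this height.
- paddle_seat (a point): Point of the paddle where the rod's axis lies when it hangs: x 0, z 131 mm in the paddle's frame, 17 mm above the C's centre, i.e. the rod touching the top of the C's inside.
- stand: Fixed wooden stand 150 x 60 x 28 mm with a slot along its x, 126 mm long, 14 mm wide; the slot's floor is 8 mm above the table and 20 mm deep. The paddle stands in it, its x axis along the slot. Origin: centre of the underside.
- rack: Fixed display rack. Origin on the table under the rod's middle; y along the rod, x away from the robot. 18 mm brass posts at y -200 and +200 mm carry the rod and, above it, a wooden header board: x -65 to +25, 460 mm long, underside 270 mm up, small boxes on top (to 330 mm). It leaves no room for an upright gripper at the rod: come from the robot's side, tool leaning back, fingertips forward.
- rod_mid (a point): Middle of the brass rod's axis: 10 mm diameter, level, 200 mm above the table, 400 mm long along the rack's y.
- ticket: Fixed dark wooden ticket block 40 x 60 x 20 mm (with an upright paper ticket, 56 mm high in all) on the table right under the rod, marking the empty place, about 90 mm to one side of the rod's middle. Origin: centre of the underside; axes parallel to the rack's.
- hung: A paddle just like the other, already hanging on the rod about 90 mm to the other side of the middle. Same frame as paddle. Must not be disturbed.
- vase: White ceramic vase, 80 mm wide, 130 mm high, origin at its foot. Bystander.
- cards: Cardboard card box 100 x 140 x 50 mm, origin at its underside. Bystander.
- books: Green book 130 x 180 x 30 mm lying flat, origin at its underside. Bystander.
Things that resemble listed ones, but are neither listed nor needed, are in the scene too. There is more than one size of the ticket; the job needs the middle-sized.

How it is judged (in metres and radians):
On the way, in this order (a step that is already met when the one before it is completed fails the run):
1. the paddle is lifted clear of the stand (z of paddle in the frame of stand above 0.04 m), for 0.1 s.
2. the rod is inside the paddle's C (x of paddle_seat in the frame of rod_mid between -0.014 and 0.014 m and z of paddle_seat in the frame of rod_mid between -0.008 and 0.036 m), for 0.1 s.
At the end, for the whole second after the job is handed in: The paddle hangs at rest from the rod: rod against the top of the inside of its C (seat point within 8 mm across and 5 mm in height of the rod's axis), within 20 mm of the ticket block's middle along the rod, upright within 0.15 rad and square to the rod within 0.3 rad (x of paddle_seat in the frame of rod_mid between -0.008 and 0.008 m and z of paddle_seat in the frame of rod_mid between -0.005 and 0.005 m and y of paddle_seat in the frame of ticket between -0.02 and 0.02 m and angle between paddle's own z axis and vertical below 0.15 rad and angle between the x axis of paddle and the x axis of rack, either way round below 0.3 rad and linear speed of paddle below 0.05 m/s); the robot touches nothing.
It fails at once if the paddle that already hangs is pushed more than 25 mm (distance of hung from where it was at the start of the episode above 0.025 m).
It fails at once if the vase is moved more than 20 mm (distance of vase from where it was at the start of the episode above 0.02 m).
It fails at once if the card box is moved more than 20 mm (distance of cards from where it was at the start of the episode above 0.02 m).
It fails at once if the book is moved more than 20 mm (distance of books from where it was at the start of the episode above 0.02 m).
It also fails if it takes over 48 s, if anything falls off the work surface, if the arm or the gripper's body presses on something with over 40 N, if the wrist force passes 120 N, or if a joint passes its speed limit or range.

## Working session

There is one attempt and no reset: what is moved stays moved. The work goes in short steps, Python scripts to look and compute and a shell command to move; the robot and the scene stay as the last step left them, time stands still between calls to the robot, and variables do not carry over. Pictures are saved under pics/ and viewed, at most 10 in all, crops included, and the job is handed in when it is done.

```bash
mkdir -p pics
cat > h.py <<'E'
import numpy as np, cv2, pickle
from bench import arm
def cap(n,save=None):
    c=arm.capture(n); c=dict(c)
    if save:
        cv2.imwrite('pics/'+save+'.png',c['pixels'][:,:,::-1]); pickle.dump(c,open('pics/'+save+'.pkl','wb'))
    return c
def load(s): return pickle.load(open('pics/'+s+'.pkl','rb'))
def rays(c,px):
    px=np.atleast_2d(np.array(px,float)); f=210/np.tan(np.radians(c['fov_y'])/2)
    d=(px-[c['cx'],c['cy']])/f; u=d.copy()
    for _ in range(20): u=d/(1+c['k1']*(u**2).sum(1,keepdims=True))
    return np.c_[u,np.ones(len(u))]
def pts(c,px):
    px=np.atleast_2d(np.array(px,int)); r=rays(c,px)*c['range_z'][px[:,1],px[:,0]][:,None]
    return (r-np.array(c['t']))@np.array(c['R'])
def onplane(c,px,z):
    R=np.array(c['R']); o=-R.T@np.array(c['t']); d=rays(c,px)@R
    return o+d*((z-o[2])/d[:,2])[:,None]
def cloud(c):
    v,u=np.mgrid[0:420,0:560]; p=np.c_[u.ravel(),v.ravel()]
    return pts(c,p).reshape(420,560,3)
E
python3 - <<'E'
from h import *
for n in('scene','top','wrist'): cap(n,n)
a=load('scene')['pixels'];b=load('top')['pixels']
s=arm.observe();print(s['tcp_pos'],np.round(s['eef_rot'],3),s['time_s'])
E
```

```text
[ 265.27235133 -592.75718586  228.72261433] [[ 0.913  0.409 -0.001]
 [ 0.409 -0.913  0.002]
 [-0.    -0.002 -1.   ]] 0.15
```

View pics/scene.png

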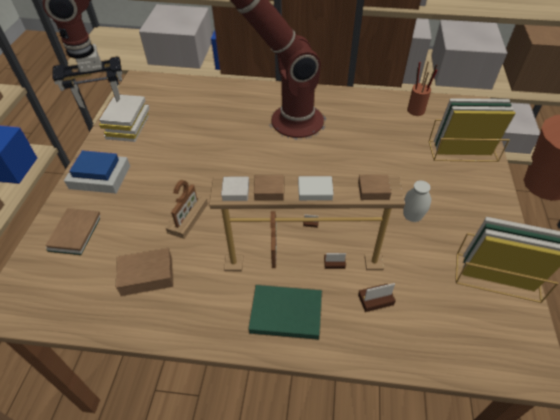

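View pics/top.png

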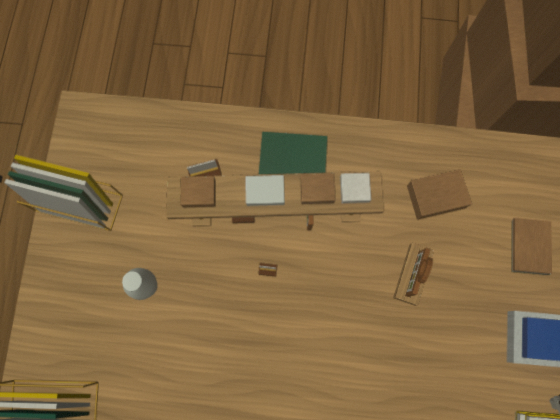

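The scene camera faces the robot. Ticket candidates in the scene picture:
- Small, (311,222), on the robot's side of the rack.
- Middle, (335,261), under the rod at its right half.
- Large, (377,296), beyond the rack.

Paddle candidates are the one in the stand at (185,205), top view (415,270), and the hung one at (273,240). I choose the paddle in the stand and the middle ticket, and will check both in one crop.

Run:
```python
from h import *
s=load('scene');t=load('top')
a=cv2.resize(s['pixels'][165:305,150:410],(780,420),interpolation=cv2.INTER_CUBIC)
cv2.imwrite('pics/crop.png',a[:,:,::-1])
C=cloud(t);Cs=cloud(s)
def box(P,lo,hi): 
    P=P.reshape(-1,3); return P[((P>lo)&(P<hi)).all(1)]
for k,px in dict(stand=(415,270),tick=(243,219),hung=(310,222),board=(225,213),vase=(135,282)).items(): print(k,pts(t,px).round())
for k,px in dict(tick=(335,263),small=(311,223),large=(377,300),pad=(185,205),rod=(320,220),hung=(273,240)).items(): print(k,pts(s,px).round())
# header board outline
B=C[...,2]; m=((B>270)&(B<345)).astype(np.uint8)
b=C[m>0]; r=cv2.minAreaRect(b[:,:2].astype(np.float32)); print('board',r,cv2.boxPoints(r).round(1).tolist(),np.percentile(b[:,2],[1,50,99]))
# things in stand area
p0=pts(t,(415,270))[0]
for nm,P in(('top',C),('scene',Cs)):
    Q=box(P,[p0[0]-120,p0[1]-120,5],[p0[0]+120,p0[1]+120,300])
    for lo,hi in((15,32),(45,90),(100,170)):
        q=Q[(Q[:,2]>lo)&(Q[:,2]<hi)]
        if len(q)>20:
            r=cv2.minAreaRect(q[:,:2].astype(np.float32)); print(nm,lo,len(q),q.mean(0).round(1),np.round(r[0],1),np.round(r[1],1),round(r[2],2),'zmax',q[:,2].max().round(1),cv2.boxPoints(r).round().tolist())
```

```text
stand [[ 521. -278.   56.]]
tick [[616. 173.  20.]]
hung [[596.   1. 155.]]
board [[568. 185. 289.]]
vase [[415. 399. 131.]]
tick [[641. 178.  22.]]
small [[503.  98.  19.]]
large [[748. 294.  29.]]
pad [[ 521. -278.   69.]]
rod [[639. 126. 203.]]
hung [[682.  12. 158.]]
board ((533.7357788085938, -137.24606323242188), (923.8324584960938, 293.5635986328125), 68.8824691772461) [[230.39999389648438, -515.2999877929688], [504.20001220703125, -621.0], [837.0999755859375, 240.8000030517578], [563.2000122070312, 346.5]] [276.6783906  290.95619298 319.79734701]
top 15 764 [ 511.1 -272.6   27.3] [ 516.8 -283.9] [ 62.7 151.2] 76.39 zmax 31.9 [[436.0, -297.0], [583.0, -332.0], [598.0, -271.0], [451.0, -236.0]]
top 45 210 [ 513.7 -277.7   69.2] [ 516.2 -282. ] [ 12.2 119.5] 76.19 zmax 90.0 [[457.0, -274.0], [573.0, -302.0], [576.0, -290.0], [460.0, -262.0]]
top 100 247 [ 513.3 -282.1  134.9] [ 514.  -283.5] [13.5 60.4] 76.91 zmax 159.9 [[483.0, -283.0], [542.0, -297.0], [545.0, -284.0], [486.0, -270.0]]
scene 15 476 [ 534.4 -273.6   27.1] [ 514.7 -279.9] [ 63.9 156.3] 75.54 zmax 32.0 [[431.0, -291.0], [582.0, -330.0], [598.0, -269.0], [447.0, -229.0]]
scene 45 302 [ 523.6 -278.7   67.9] [ 516.5 -277.3] [ 13.7 122.9] 72.18 zmax 90.0 [[456.0, -265.0], [573.0, -303.0], [577.0, -290.0], [460.0, -252.0]]
scene 100 194 [ 514.  -280.   129.8] [ 512.6 -281.3] [15.9 60.3] 76.98 zmax 158.2 [[481.0, -282.0], [540.0, -296.0], [544.0, -280.0], [485.0, -267.0]]
```

View pics/crop.png

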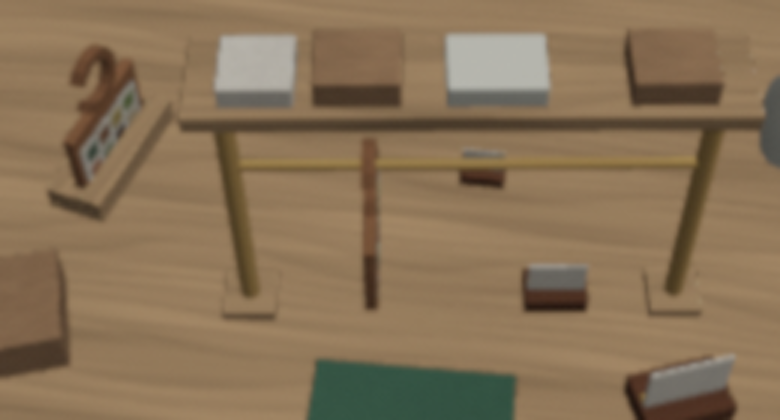

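The crop shows the paddle in the stand, its C at (95,75) open toward the camera (+x). The rod's empty place is above the middle ticket at (555,288), and the hung paddle is at (370,225). Now the rack, ticket and rod numbers.

Run:
```python
from h import *
s=load('scene');t=load('top');C=cloud(t);Cs=cloud(s)
def sel(P,lo,hi): P=P.reshape(-1,3); return P[((P>lo)&(P<hi)).all(1)]
for nm,P in(('top',C),('scene',Cs)):
    for k,lo,hi in(('board',[450,-250,275],[750,400,300]),('tickblock',[570,120,12],[700,235,30]),('ticket all',[570,120,8],[700,235,70]),('rod',[600,-80,194],[670,-35,207]),('rod2',[600,30,194],[670,220,207]),('hung',[540,-60,50],[720,30,190]),('bases',[560,-180,3],[720,300,11])):
        q=sel(P,lo,hi)
        if len(q)>8:
            r=cv2.minAreaRect(q[:,:2].astype(np.float32));print(nm,k,len(q),np.round(r[0],1),np.round(r[1],1),round(r[2],2),q.min(0).round(),q.max(0).round(),q.mean(0).round(1))
# rod by rays on z=200 plane: brass ridge per column
g=s['pixels'].astype(int)
print(onplane(s,[(231.7,219.7),(268,219.8),(300,219.5),(350,219),(381.7,218.7)],203).round(1))
rp=[]
for u in list(range(236,268))+list(range(282,376)):
    col=Cs[212:228,u]; z=col[:,2]; k=np.where((z>190)&(z<212))[0]
    if len(k): rp.append(col[k].mean(0))
rp=np.array(rp);print(len(rp)); f=np.polyfit(rp[:,1],rp[:,0],1);print('rod x=%.4f y + %.1f'%tuple(f),rp[:,2].mean(),np.std(rp[:,0]-np.polyval(f,rp[:,1])))
```

```text
top board 5088 [621.5  87. ] [ 92.2 459.1] 7.52 [ 548. -146.  275.] [692. 320. 300.] [608.7  95.  288.3]
top tickblock 117 [616.1 173.4] [13.5 58.8] 7.59 [606. 144.  12.] [625. 203.  27.] [615.9 173.9  20. ]
top ticket all 125 [616.1 173.4] [13.5 58.8] 7.59 [606. 144.   8.] [625. 203.  27.] [615.6 174.2  19.3]
top hung 96 [6.074e+02 5.000e-01] [28.9 12.1] 8.31 [593.  -7.  74.] [621.   9. 158.] [602.3   0.8 133.5]
top bases 965 [594.9  59.1] [108.8 482. ] 5.41 [ 560. -180.    3.] [670. 300.  11.] [602.5  25.9   4.8]
scene board 3393 [621.3  88.1] [ 94.6 458.8] 7.02 [ 547. -145.  275.] [694. 320. 300.] [637.6  96.1 288.1]
scene tickblock 181 [629.6 177.1] [42.5 59.6] 5.92 [611. 146.  12.] [654. 207.  30.] [638.2 177.   20.6]
scene ticket all 322 [617.3 175.8] [67.3 59.6] 5.91 [586. 146.   8.] [654. 208.  64.] [636.  177.   29.4]
scene rod 61 [660.7 -58.1] [ 9.  44.8] 7.27 [655. -80. 198.] [667. -36. 207.] [661.4 -57.6 203.4]
scene rod2 254 [635.5 125. ] [ 12.9 189.3] 7.33 [617.  31. 197.] [653. 219. 207.] [636.2 124.9 204. ]
scene hung 235 [659.6   9.9] [108.5  12.8] 6.87 [605.   3.  74.] [714.  21. 175.] [686.4  13.8 136.7]
scene bases 1522 [639.9  60.3] [159.9 479.3] 0.06 [ 560. -179.    3.] [720. 300.  11.] [642.5  59.    4.6]
[[665.4 -94.  203. ]
 [654.6  -3.5 203. ]
 [643.7  76.3 203. ]
 [626.6 201.2 203. ]
 [615.8 280.5 203. ]]
126
rod x=-0.1346 y + 653.2 204.42134252935347 0.8004997558963675
```

```bash
cat >> h.py <<'E'
from scipy.spatial.transform import Rotation as Ro
def Rt(yaw,tilt):
    y,t=np.radians([yaw,tilt]); p=np.array([np.cos(y),np.sin(y),0]); py=np.array([-np.sin(y),np.cos(y),0])
    z=np.sin(t)*p-np.cos(t)*np.array([0,0,1]); Y=-py
    return np.c_[np.cross(Y,z),Y,z]
def go(gp,yaw,tilt,back=0):
    """units to bring grasp point to gp (retreated by back along tool)"""
    R=Rt(yaw,tilt); T=np.array(gp)+R[:,2]*(8-back); s=arm.observe()
    print('T',T.round(1),'slide',((T-s['tcp_pos'])/25).round(2),'turn',(np.degrees(Ro.from_matrix(R@np.array(s['eef_rot']).T).as_rotvec())/5).round(2),'joints',np.round(s['joints'],2),'t',s['time_s'])
E
python3 -c "
from h import *
go((471.8,-271,76),-13.5,45,110)
go((471.8,-271,150),-13.5,45,110)"
```

```text
T [ 401.7 -254.2  148.1] slide [ 5.46 13.54 -3.22] turn [ 0.82 -9.12 -7.14] joints [ 1.12  0.62 -0.01  1.42  0.01  1.1  -0.04] t 0.15
T [ 401.7 -254.2  222.1] slide [ 5.46 13.54 -0.26] turn [ 0.82 -9.12 -7.14] joints [ 1.12  0.62 -0.01  1.42  0.01  1.1  -0.04] t 0.15
```

```bash
python3 -m creep '[{"slide":[1,3,0.4],"turn":[0.1,-1,-0.8],"grip":1},{"slide":[2,5,0.4],"turn":[0.2,-2.2,-1.7],"grip":1},{"slide":[3,7,0.2],"turn":[0.3,-3.4,-2.6],"grip":1},{"slide":[4,9,0],"turn":[0.4,-4.5,-3.5],"grip":1},{"slide":[4.6,11,0],"turn":[0.5,-5.6,-4.4],"grip":1},{"slide":[5,12.5,0],"turn":[0.6,-6.6,-5.2],"grip":1},{"slide":[5.4,13.5,0],"turn":[0.7,-7.6,-6],"grip":1},{"slide":[5.46,13.54,0],"turn":[0.82,-8.5,-6.7],"grip":1},{"slide":[5.46,13.54,-0.2],"turn":[0.82,-9.12,-7.14],"grip":1},{"slide":[5.46,13.54,-0.26],"turn":[0.82,-9.12,-7.14],"grip":1},{"slide":[5.46,13.54,-0.26],"turn":[0.82,-9.12,-7.14],"grip":1},{"slide":[5.46,13.54,-0.26],"turn":[0.82,-9.12,-7.14],"grip":1}]' 40
python3 - <<'E'
from h import *
go((471.8,-271,76),-13.5,45,110)
go((471.8,-271,76),-13.5,45,0)
c=cap('wrist','w1')
C=cloud(c)
def sel(lo,hi): P=C.reshape(-1,3); return P[((P>lo)&(P<hi)).all(1)]
for lo,hi in((32,60),(60,90),(100,165)):
    q=sel([430,-340,lo],[600,-220,hi])
    if len(q)>10:
        r=cv2.minAreaRect(q[:,:2].astype(np.float32));print(lo,len(q),np.round(r,1) if 0 else r,q.min(0).round(),q.max(0).round())
E
```

```text
time_s: 1.15
tcp_pos: [376.1, -270.1, 277.7]
eef_rot: [[0.706, -0.225, 0.671], [-0.176, -0.974, -0.142], [0.685, -0.018, -0.728]]
ft_force: [29.2, 43.3, 13.4]
width: 0.995
grip_force: 0.0
T [ 401.7 -254.2  148.1] slide [ 1.02  0.64 -5.18] turn [-0.28 -0.29 -0.1 ] joints [ 1.92  0.33 -1.35  2.37 -1.36  0.02  0.26] t 1.15
T [ 477.3 -272.3   70.3] slide [ 4.05 -0.09 -8.29] turn [-0.28 -0.29 -0.1 ] joints [ 1.92  0.33 -1.35  2.37 -1.36  0.02  0.26] t 1.15
32 128 ((506.0614318847656, -288.2584228515625), (11.419645309448242, 105.39215850830078), 69.4423828125) [ 456. -302.   32.] [ 557. -265.   60.]
60 205 ((514.0404052734375, -284.4781799316406), (12.745621681213379, 117.61997985839844), 76.00001525878906) [ 456. -304.   60.] [ 570. -265.   90.]
100 650 ((511.10888671875, -283.3139953613281), (12.132169723510742, 58.37977600097656), 76.03854370117188) [ 482. -295.  100.] [ 539. -271.  156.]
```

View pics/w1.png

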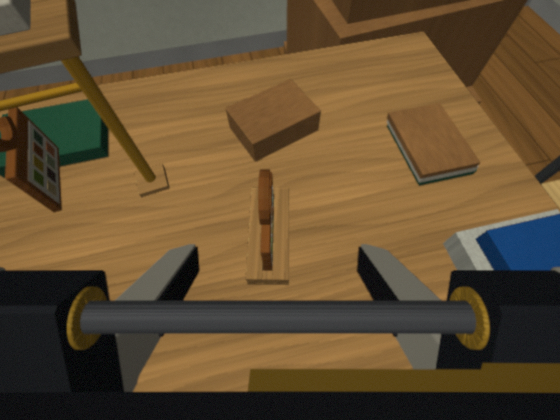

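The picture shows the paddle straight ahead at (265,220) between the open fingers, and nothing was touched. The arm is folded against joint limits, so I move forward with less tilt.

```bash
python3 -m creep '[{"slide":[1,0,0],"turn":[0,0,0],"grip":1},{"slide":[2,0,0],"turn":[0,0.8,0],"grip":1},{"slide":[2.7,0,-0.5],"turn":[0,1.6,0],"grip":1},{"slide":[2.7,0,-1],"turn":[0,2.4,0],"grip":1},{"slide":[2.7,0,-1],"turn":[0,2.4,0],"grip":1},{"slide":[2.7,0,-1],"turn":[0,2.4,0],"grip":1}]'
python3 - <<'E'
from h import *
s=arm.observe();print(s['joints'],s['joint_velocities'])
for tl in (30,35,40): go((470.8,-271.6,76),-14,tl,60)
E
```

```text
time_s: 1.7
tcp_pos: [443.0, -267.3, 251.9]
eef_rot: [[0.801, -0.207, 0.562], [-0.171, -0.978, -0.116], [0.574, -0.004, -0.819]]
ft_force: [0.4, -0.1, -0.2]
width: 1.0
grip_force: 0.0
[ 0.94915943  0.23611705 -0.36771497  2.22923782 -0.87545276  0.19291188
 -0.34190645] [-1.94969687 -0.09788799  2.00352704 -0.257092    1.3611235   0.40777784
 -1.52180226]
T [ 445.6 -265.3  121. ] slide [ 0.1   0.08 -5.24] turn [ 0.19  0.99 -0.41] joints [ 0.95  0.24 -0.37  2.23 -0.88  0.19 -0.34] t 1.7
T [ 441.9 -264.4  118.6] slide [-0.05  0.12 -5.33] turn [-0.04  0.01 -0.41] joints [ 0.95  0.24 -0.37  2.23 -0.88  0.19 -0.34] t 1.7
T [ 438.4 -263.5  115.8] slide [-0.19  0.15 -5.44] turn [-0.26 -0.96 -0.41] joints [ 0.95  0.24 -0.37  2.23 -0.88  0.19 -0.34] t 1.7
```

```bash
python3 -m creep '[{"slide":[0,0.1,-1.2],"turn":[0,0,-0.2],"grip":1},{"slide":[0,0.1,-2.4],"turn":[0,0,-0.4],"grip":1},{"slide":[0,0.1,-3.6],"turn":[0,0,-0.4],"grip":1},{"slide":[0,0.1,-4.6],"turn":[0,0,-0.4],"grip":1},{"slide":[0,0.1,-5.3],"turn":[0,0,-0.4],"grip":1},{"slide":[0,0.1,-5.3],"turn":[0,0,-0.4],"grip":1},{"slide":[0,0.1,-5.3],"turn":[0,0,-0.4],"grip":1}]'
python3 - <<'E'
from h import *
s=arm.observe();print(np.round(s['joint_velocities'],2))
for tl in (35,40): go((469.4,-271.2,76),-14,tl,0)
c=cap('wrist','w2');C=cloud(c)
def sel(lo,hi): P=C.reshape(-1,3); return P[((P>lo)&(P<hi)).all(1)]
for lo,hi in((60,90),(100,165)):
    q=sel([430,-340,lo],[600,-220,hi])
    if len(q)>10:
        r=cv2.minAreaRect(q[:,:2].astype(np.float32));print(lo,len(q),r)
E
```

```text
time_s: 2.28
tcp_pos: [453.0, -289.2, 175.1]
eef_rot: [[0.822, -0.229, 0.521], [-0.208, -0.973, -0.101], [0.53, -0.025, -0.847]]
ft_force: [-0.0, 1.0, 0.3]
width: 1.0
grip_force: 0.0
[ 0.    0.02  0.01 -0.01  0.    0.01  0.02]
T [ 473.9 -272.3   69.4] slide [ 0.84  0.68 -4.23] turn [-0.42 -0.51 -0.15] joints [ 1.05  0.44 -0.52  2.24 -1.36  0.01  0.17] t 2.2833
T [ 474.4 -272.4   69.9] slide [ 0.86  0.67 -4.21] turn [-0.66 -1.48 -0.17] joints [ 1.05  0.44 -0.52  2.24 -1.36  0.01  0.17] t 2.2833
60 413 ((513.708984375, -287.6257629394531), (12.162311553955078, 118.21958923339844), 72.50090789794922)
100 1856 ((494.1883544921875, -300.7927551269531), (93.85887145996094, 88.84427642822266), 75.20501708984375)
```

The wrist has stalled at the j5/j6 limits: with j5≈0, j6 would have to be negative to lean back. The ranges suggest the other wrist branch, j5≈π. I'll identify the kinematics from the poses logged so far and work out the flip.

```bash
cat > kin.py <<'E'
from h import *
from scipy.optimize import least_squares
import itertools
def fk(q,p,sg):
    h,a,b,L,y7,e1,e2=p
    R=Ro.identity(); x=np.zeros(3); q=np.array(q)
    ax=['z','y','z','y','z','y','z']; d=[(0,h),(0,0),(e1,a),(0,0),(e2,b),(0,0),(0,L)]
    k=0
    for i in range(7):
        R=R*Ro.from_euler(ax[i],sg[i]*q[i]+(y7 if i==6 else 0)); x=x+R.apply([d[i][0],0,d[i][1]])
    return x,R
E
python3 - <<'E'
from kin import *
s=arm.observe()
D=[([1.123,.615,-.013,1.423,.008,1.103,-.04],[265.527,-593.261,229.64],[[.913,.409,-.001],[.409,-.913,.002],[0,-.002,-1]]),
([0.94915943,0.23611705,-0.36771497,2.22923782,-0.87545276,0.19291188,-0.34190645],[443,-267.3,251.9],[[0.801,-0.207,0.562],[-0.171,-0.978,-0.116],[0.574,-0.004,-0.819]]),
(s['joints'],s['tcp_pos'],s['eef_rot'])]
best=[]
for c in itertools.product((1,-1),repeat=4):
    sg=[c[0],1,c[1],1,c[2],1,c[3]]
    def res(p):
        o=[]
        for q,t,R in D:
            x,r=fk(q,p,sg); o+=list(x-t)+list(300*(r.as_matrix()-np.array(R)).ravel())
        return o
    for y in (0,np.pi/2,np.pi,-np.pi/2):
        r=least_squares(res,[300,400,350,250,y,0,0]); best.append((r.cost,sg,r.x.tolist()))
best.sort(key=lambda z:z[0])
for b in best[:3]: print(b[0],b[1],np.round(b[2],3).tolist())
import json; json.dump(best[0][1:],open('kin.json','w'))
E
```

```text
263.50540714423397 [-1, 1, -1, 1, -1, 1, -1] [218.033, 543.396, 347.524, 273.888, 1.571, 24.332, -13.373]
263.5054071442539 [-1, 1, -1, 1, -1, 1, -1] [218.033, 543.396, 347.524, 273.888, 1.571, 24.332, -13.373]
263.50540714442155 [-1, 1, -1, 1, -1, 1, -1] [218.033, 543.396, 347.523, 273.888, 1.571, 24.332, -13.373]
```

```bash
cat >> kin.py <<'E'
import json
def load_kin():
    sg,p=json.load(open('kin2.json')); return p,sg
lo=np.array([-3.12,-.3,-1.34,.26,-1.36,.01,-2.84])+.08; hi=np.array([3.12,2.06,1.32,2.42,4.5,1.98,2.84])-.08
def Rt2(yaw,tilt,flip):
    R=Rt(yaw,tilt); return R@np.diag([-1,-1,1]) if flip else R
def ik(T,R,q0,w=3):
    p,sg=load_kin()
    def f(q):
        x,r=fk(q,p,sg); return np.r_[x-T,300*(r.as_matrix()-R).ravel(),w*(q-q0)*[0.2,1,2,1,0.3,.2,.2]]
    s=least_squares(f,np.clip(q0,lo+.01,hi-.01),bounds=(lo,hi)); x,r=fk(s.x,p,sg)
    return s.x,np.linalg.norm(x-T),np.linalg.norm(r.as_matrix()-R)
E
python3 - <<'E'
from kin import *
s=arm.observe(); sg=[-1,1,-1,1,-1,1,-1]
D=[([1.123,.615,-.013,1.423,.008,1.103,-.04],[265.527,-593.261,229.64],[[.913,.409,-.001],[.409,-.913,.002],[0,-.002,-1]]),(s['joints'],s['tcp_pos'],s['eef_rot'])]
def res(p):
    o=[]
    for q,t,R in D:
        x,r=fk(q,[*p,np.pi/2,0,0],sg); o+=list(x-t)+list(300*(r.as_matrix()-np.array(R)).ravel())
    return o
r=least_squares(res,[300,400,350,250]);print(r.x,r.cost,np.round(r.fun,1)[[0,1,2,12,13,14]])
json.dump((sg,[*r.x,np.pi/2,0,0]),open('kin2.json','w'))
for nm,gp,yaw in(('grasp',(469.4,-271.2,76),-14),('lift',(469.4,-271.2,150),-14),('hookpre',(535,165,154),7.45),('hook',(584,171,154),7.45)):
  for tilt in (40,50):
    for flip in (0,1):
      R=Rt2(yaw,tilt,flip); T=np.array(gp)+8*R[:,2]
      b=min((ik(T,R,np.array([-np.arctan2(gp[1],gp[0]),.6,0,1.9,j5,.4,j7])) for j5 in(0,np.pi) for j7 in(-1.5,1.5)),key=lambda z:z[1]+300*z[2])
      print(nm,tilt,flip,np.round(b[0],2),round(b[1],1),round(b[2],3))
E
```

```text
[186.46819407 586.42504397 351.64718652 282.23285518] 286.3850795244703 [21.1  7.1 -4.8 -0.4  5.2  4.8]
grasp 40 0 [ 0.66  0.67 -0.01  2.34  3.66  0.54  1.45] 26.1 0.055
grasp 40 1 [ 0.73  0.67 -0.13  2.34  3.54  0.51 -1.56] 26.1 0.055
grasp 50 0 [ 0.71  0.72 -0.01  2.34  3.69  0.73  1.48] 55.2 0.108
grasp 50 1 [ 0.76  0.72 -0.09  2.34  3.63  0.71 -1.59] 55.2 0.108
lift 40 0 [ 0.66  0.5  -0.02  2.34  3.8   0.42  1.29] 7.8 0.017
lift 40 1 [ 0.74  0.5  -0.14  2.34  3.66  0.39 -1.72] 7.8 0.017
lift 50 0 [ 0.71  0.54 -0.01  2.34  3.79  0.59  1.34] 38.0 0.079
lift 50 1 [ 0.72  0.54 -0.04  2.34  3.77  0.59 -1.79] 38.0 0.079
hookpre 40 0 [-0.38  0.5   0.01  2.34  2.76  0.41  1.74] 0.0 0.0
hookpre 40 1 [-0.38  0.5   0.01  2.34  2.75  0.41 -1.4 ] 0.0 0.0
hookpre 50 0 [-0.43  0.54  0.04  2.34  2.78  0.57  1.68] 31.0 0.063
hookpre 50 1 [-0.41  0.54  0.01  2.34  2.75  0.58 -1.43] 31.0 0.063
hook 40 0 [-0.36  0.54  0.02  2.21  2.72  0.32  1.8 ] 0.0 0.0
hook 40 1 [-0.36  0.54  0.02  2.21  2.72  0.32 -1.34] 0.0 0.0
hook 50 0 [-0.39  0.59  0.03  2.33  2.87  0.66  1.62] 0.0 0.0
hook 50 1 [-0.37  0.59  0.01  2.33  2.85  0.66 -1.49] 0.0 0.0
```

```bash
cat > cone.py <<'E'
from h import *
import sys
az=np.radians(-30); u=np.array([np.cos(az),np.sin(az),0]); dn=np.array([0,0,-1.])
til=lambda a: np.sin(np.radians(a))*u+np.cos(np.radians(a))*dn
f=til(25); d0=til(5); L=275
Y=-np.array([-np.sin(np.radians(-25)),np.cos(np.radians(-25)),0]); Y-=d0*(Y@d0); Y/=np.linalg.norm(Y)
R0=np.c_[np.cross(Y,d0),Y,d0]; T0=470*u+[0,0,230]; W=T0-L*d0
s=arm.observe(); print(np.round(s['joints'],2),s['time_s'])
for a in map(float,sys.argv[1:]):
    R=Ro.from_rotvec(-f*np.radians(a)).as_matrix()@R0; T=W+L*R[:,2]
    print(a,T.round(),'slide',((T-s['tcp_pos'])/25).round(2).tolist(),'turn',(np.degrees(Ro.from_matrix(R@np.array(s['eef_rot']).T).as_rotvec())/5).round(2).tolist())
E
python3 cone.py 0
```

```text
[ 1.05  0.44 -0.52  2.24 -1.36  0.01  0.17] 2.3333
0.0 [ 407. -235.  230.] slide [-1.83, 2.17, 2.19] turn [1.43, 5.24, -2.26]
```

```bash
python3 -m creep '[{"slide":[-0.4,0.5,0.6],"turn":[0.3,1.1,-0.5],"grip":1},{"slide":[-0.9,1,1.2],"turn":[0.6,2.2,-0.9],"grip":1},{"slide":[-1.4,1.6,1.8],"turn":[1,3.3,-1.4],"grip":1},{"slide":[-1.83,2.17,2.19],"turn":[1.25,4.4,-1.9],"grip":1},{"slide":[-1.83,2.17,2.19],"turn":[1.43,5.24,-2.26],"grip":1},{"slide":[-1.83,2.17,2.19],"turn":[1.43,5.24,-2.26],"grip":1},{"slide":[-1.83,2.17,2.19],"turn":[1.43,5.24,-2.26],"grip":1},{"slide":[-1.83,2.17,2.19],"turn":[1.43,5.24,-2.26],"grip":1}]'; python3 cone.py 0 15 30 45 60 75 90 120
```

```text
time_s: 3.0
tcp_pos: [403.4, -233.6, 232.1]
eef_rot: [[0.908, -0.394, 0.142], [-0.391, -0.919, -0.048], [0.15, -0.012, -0.989]]
ft_force: [1.8, -0.1, -0.7]
width: 0.998
grip_force: 0.0
[-0.03  0.32  0.69  2.06 -0.37  0.73 -1.09] 3.0
0.0 [ 407. -235.  230.] slide [0.14, -0.06, -0.08] turn [0.09, 0.75, -0.37]
15.0 [ 397. -258.  231.] slide [-0.24, -0.96, -0.03] turn [-1.11, 1.38, 2.31]
30.0 [ 393. -281.  235.] slide [-0.4, -1.91, 0.13] turn [-2.3, 1.99, 4.99]
45.0 [ 395. -305.  242.] slide [-0.32, -2.86, 0.38] turn [-3.5, 2.59, 7.68]
60.0 [ 403. -327.  250.] slide [-0.01, -3.73, 0.71] turn [-4.7, 3.19, 10.37]
75.0 [ 416. -345.  259.] slide [0.52, -4.47, 1.09] turn [-5.9, 3.77, 13.05]
90.0 [ 434. -359.  270.] slide [1.22, -5.02, 1.51] turn [-7.09, 4.34, 15.75]
120.0 [ 477. -369.  290.] slide [2.94, -5.44, 2.3] turn [-9.49, 5.45, 21.14]
```

```bash
python3 -m creep '[{"slide":[0,-0.5,0],"turn":[-0.5,1,1],"grip":1},{"slide":[-0.24,-0.96,0],"turn":[-1.1,1.4,2.3],"grip":1},{"slide":[-0.3,-1.4,0],"turn":[-1.7,1.7,3.6],"grip":1},{"slide":[-0.4,-1.9,0.13],"turn":[-2.3,2,5],"grip":1},{"slide":[-0.4,-2.4,0.2],"turn":[-2.9,2.3,6.3],"grip":1},{"slide":[-0.3,-2.9,0.4],"turn":[-3.5,2.6,7.7],"grip":1},{"slide":[-0.2,-3.3,0.5],"turn":[-4.1,2.9,9],"grip":1},{"slide":[0,-3.7,0.7],"turn":[-4.7,3.2,10.4],"grip":1},{"slide":[0.3,-4.1,0.9],"turn":[-5.3,3.5,11.7],"grip":1},{"slide":[0.5,-4.5,1.1],"turn":[-5.9,3.8,13],"grip":1},{"slide":[0.5,-4.5,1.1],"turn":[-5.9,3.8,13],"grip":1},{"slide":[0.5,-4.5,1.1],"turn":[-5.9,3.8,13],"grip":1}]'; python3 cone.py  75 90 105 120 135 150 165 180
```

```text
time_s: 4.0
tcp_pos: [418.4, -346.3, 257.6]
eef_rot: [[0.711, 0.694, 0.109], [0.66, -0.606, -0.443], [-0.242, 0.387, -0.89]]
ft_force: [-1.0, 0.3, -0.5]
width: 1.004
grip_force: 0.0
[-0.02  0.35  0.63  2.02  0.26  0.51 -0.43] 4.0
75.0 [ 416. -345.  259.] slide [-0.08, 0.04, 0.07] turn [-0.01, -0.01, -0.02]
90.0 [ 434. -359.  270.] slide [0.62, -0.51, 0.49] turn [-1.11, 0.62, 2.7]
105.0 [ 455. -367.  280.] slide [1.44, -0.84, 0.9] turn [-2.21, 1.25, 5.42]
120.0 [ 477. -369.  290.] slide [2.34, -0.93, 1.28] turn [-3.31, 1.89, 8.14]
135.0 [ 500. -365.  298.] slide [3.26, -0.76, 1.61] turn [-4.4, 2.52, 10.86]
150.0 [ 521. -355.  304.] slide [4.11, -0.36, 1.86] turn [-5.5, 3.15, 13.58]
165.0 [ 540. -340.  308.] slide [4.86, 0.26, 2.02] turn [-6.6, 3.78, 16.3]
180.0 [ 555. -320.  309.] slide [5.45, 1.04, 2.08] turn [-7.69, 4.41, 19.02]
```

```bash
python3 -m creep '[{"slide":[0.3,-0.25,0.25],"turn":[-0.55,0.3,1.35],"grip":1},{"slide":[0.6,-0.5,0.5],"turn":[-1.1,0.6,2.7],"grip":1},{"slide":[1,-0.7,0.7],"turn":[-1.65,0.95,4.05],"grip":1},{"slide":[1.45,-0.85,0.9],"turn":[-2.2,1.25,5.4],"grip":1},{"slide":[1.9,-0.9,1.1],"turn":[-2.75,1.57,6.8],"grip":1},{"slide":[2.35,-0.9,1.3],"turn":[-3.3,1.9,8.1],"grip":1},{"slide":[2.8,-0.85,1.45],"turn":[-3.85,2.2,9.5],"grip":1},{"slide":[3.25,-0.75,1.6],"turn":[-4.4,2.5,10.85],"grip":1},{"slide":[3.7,-0.55,1.75],"turn":[-4.95,2.85,12.2],"grip":1},{"slide":[4.1,-0.35,1.85],"turn":[-5.5,3.15,13.6],"grip":1},{"slide":[4.1,-0.35,1.85],"turn":[-5.5,3.15,13.6],"grip":1},{"slide":[4.1,-0.35,1.85],"turn":[-5.5,3.15,13.6],"grip":1}]'; python3 cone.py 150 165 180
```

```text
time_s: 5.0
tcp_pos: [520.4, -356.4, 304.1]
eef_rot: [[-0.348, 0.798, 0.491], [0.656, 0.582, -0.481], [-0.67, 0.155, -0.726]]
ft_force: [-1.4, -0.0, 0.2]
width: 1.003
grip_force: 0.0
[0.15 0.3  0.41 2.06 0.79 0.1  0.3 ] 5.0
150.0 [ 521. -355.  304.] slide [0.03, 0.05, 0.0] turn [-0.0, 0.01, 0.01]
165.0 [ 540. -340.  308.] slide [0.78, 0.66, 0.16] turn [-1.1, 0.65, 2.73]
180.0 [ 555. -320.  309.] slide [1.37, 1.45, 0.22] turn [-2.2, 1.28, 5.44]
```

```bash
cat > kin.py <<'E'
from h import *
from scipy.optimize import least_squares
import json,os
sg=[-1,1,-1,1,-1,1,-1]
def fk(q,p):
    h,a,b,L,e0,e1,e2,e3=p; R=Ro.identity(); x=np.zeros(3)
    ax='zyzyzyz'; d=[(e0,h),(0,0),(e1,a),(0,0),(e2,b),(e3,0),(0,L)]
    for i in range(7):
        R=R*Ro.from_euler(ax[i],sg[i]*q[i]+(np.pi/2 if i==6 else 0)); x=x+R.apply([d[i][0],0,d[i][1]])
    return x,R.as_matrix()
def rec():
    s=arm.observe(); D=json.load(open('D.json')) if os.path.exists('D.json') else []
    D.append([list(map(float,s['joints'])),list(map(float,s['tcp_pos'])),np.array(s['eef_rot']).tolist()]); json.dump(D,open('D.json','w')); return D
def fit(D):
    f=lambda p:np.r_[np.concatenate([np.r_[fk(q,p)[0]-t] for q,t,R in D]),0.02*np.array(p[4:])]
    r=least_squares(f,[300,500,350,270,0,0,0,0]); json.dump(r.x.tolist(),open('kin.json','w'))
    return r.x,r.fun
lo=np.array([-3.12,-.3,-1.34,.26,-1.36,.01,-2.84])+.03; hi=np.array([3.12,2.06,1.32,2.42,4.5,1.98,2.84])-.03
def Rt2(yaw,tilt,flip):
    R=Rt(yaw,tilt); return R@np.diag([-1,-1,1]) if flip else R
def ik(T,R,q0,w=3):
    p=json.load(open('kin.json'))
    def f(q):
        x,r=fk(q,p); return np.r_[x-T,300*(r-R).ravel(),w*(q-q0)*[0.2,1,2,1,0.3,.2,.2]]
    s=least_squares(f,np.clip(q0,lo+.01,hi-.01),bounds=(lo,hi)); x,r=fk(s.x,p)
    return s.x,np.linalg.norm(x-T),np.linalg.norm(r-R)
E
cat > D.json <<'E'
[[[1.123,0.615,-0.013,1.423,0.008,1.103,-0.04],[265.527,-593.261,229.64],[[0.913,0.409,-0.001],[0.409,-0.913,0.002],[0,-0.002,-1]]],
[[1.05,0.44,-0.52,2.24,-1.36,0.01,0.17],[453,-289.2,175.1],[[0.822,-0.229,0.521],[-0.208,-0.973,-0.101],[0.53,-0.025,-0.847]]],
[[-0.03,0.32,0.69,2.06,-0.37,0.73,-1.09],[403.4,-233.6,232.1],[[0.908,-0.394,0.142],[-0.391,-0.919,-0.048],[0.15,-0.012,-0.989]]],
[[-0.02,0.35,0.63,2.02,0.26,0.51,-0.43],[418.4,-346.3,257.6],[[0.711,0.694,0.109],[0.66,-0.606,-0.443],[-0.242,0.387,-0.89]]]]
E
python3 - <<'E'
from kin import *
D=rec(); x,fu=fit(D); print(x.round(1),np.round(fu,1)[:15])
print([np.abs(fk(q,x)[1]-np.array(R)).max().round(3) for q,t,R in D])
for nm,gp,yaw in(('grasp',(469.4,-271.2,76),-14),('lift',(469.4,-271.2,150),-14),('hookpre',(535,165,154),7.45),('hook',(584,171,154),7.45)):
  for tilt in (30,40,50):
    for flip in (0,1):
      R=Rt2(yaw,tilt,flip); T=np.array(gp)+8*R[:,2]
      b=min((ik(T,R,np.array([-np.arctan2(gp[1],gp[0]),.6,0,1.9,j5,.4,j7])) for j5 in(0,np.pi) for j7 in(-1.5,1.5)),key=lambda z:z[1]+300*z[2])
      print(nm,tilt,flip,np.round(b[0],2),round(b[1],1),round(b[2],3))
E
```

```text
[256.  565.6 373.7 321.1 -32.4  11.4  -6.  -10.8] [20.9  9.2 -2.2 11.4 13.8 -4.5 -5.6  1.3 -0.9  3.9  3.7  1.4  9.8 17.6
  6.3]
[np.float64(0.003), np.float64(0.006), np.float64(0.012), np.float64(0.004), np.float64(0.0)]
grasp 30 0 [ 0.63  0.61 -0.03  2.25  3.81  0.27  1.24] 0.0 0.0
grasp 30 1 [ 0.63  0.61 -0.03  2.25  3.81  0.27 -1.89] 0.0 0.0
grasp 40 0 [ 0.67  0.66 -0.01  2.37  3.62  0.6   1.5 ] 0.0 0.0
grasp 40 1 [ 0.69  0.66 -0.04  2.37  3.59  0.59 -1.61] 0.0 0.0
grasp 50 0 [ 0.94  0.75 -0.28  2.39  3.49  0.75  1.79] 22.8 0.047
grasp 50 1 [ 0.94  0.75 -0.29  2.39  3.49  0.75 -1.35] 22.8 0.047
lift 30 0 [ 0.7   0.46 -0.13  2.22  4.47  0.12  0.56] 0.2 0.001
lift 30 1 [ 1.06  0.51 -0.51  2.21  1.98  0.04  0.02] 0.1 0.0
lift 40 0 [ 0.66  0.48 -0.01  2.32  3.82  0.41  1.25] 0.0 0.0
lift 40 1 [ 0.67  0.48 -0.02  2.32  3.82  0.41 -1.89] 0.0 0.0
lift 50 0 [ 0.94  0.56 -0.29  2.39  3.57  0.6   1.63] 13.0 0.029
lift 50 1 [ 0.94  0.56 -0.29  2.39  3.56  0.6  -1.51] 13.0 0.029
hookpre 30 0 [-0.32  0.46 -0.01  2.18  1.77  0.1   2.77] 0.0 0.0
hookpre 30 1 [-0.31  0.46 -0.01  2.18  1.77  0.1  -0.37] 0.0 0.0
hookpre 40 0 [-0.38  0.48  0.01  2.29  2.69  0.35  1.81] 0.0 0.0
hookpre 40 1 [-0.38  0.48  0.01  2.29  2.69  0.35 -1.33] 0.0 0.0
hookpre 50 0 [-0.53  0.55  0.16  2.39  2.88  0.64  1.54] 6.7 0.015
hookpre 50 1 [-0.53  0.55  0.15  2.39  2.88  0.64 -1.6 ] 6.7 0.015
hook 30 0 [-0.59  0.53  0.3   2.09 -1.02  0.04 -0.8 ] 0.1 0.0
hook 30 1 [-0.31  0.51  0.01  2.08  1.24  0.08  0.18] 0.0 0.0
hook 40 0 [-0.36  0.53  0.02  2.17  2.65  0.27  1.88] 0.0 0.0
hook 40 1 [-0.36  0.53  0.02  2.17  2.65  0.27 -1.26] 0.0 0.0
hook 50 0 [-0.38  0.57  0.01  2.29  2.82  0.61  1.68] 0.0 0.0
hook 50 1 [-0.38  0.57  0.01  2.29  2.82  0.61 -1.46] 0.0 0.0
```

```bash
cat > path.py <<'E'
from kin import *
def path(qs,n):
    p=json.load(open('kin.json')); s=arm.observe(); q0=np.array(s['joints']); x0,R0=fk(q0,p)
    qs=[q0]+[np.array(q) for q in qs]; t=np.linspace(0,len(qs)-1,n+1)[1:]
    for k in t:
        i=min(int(k),len(qs)-2); q=qs[i]+(k-i)*(qs[i+1]-qs[i]); x,R=fk(q,p)
        print(q.round(2).tolist(),(x-x0+s['tcp_pos']).round(),'{"slide":%s,"turn":%s,"grip":1}'%(((x-x0)/25).round(1).tolist(),(np.degrees(Ro.from_matrix(R@R0.T).as_rotvec())/5).round(1).tolist()))
E
python3 - <<'E'
from path import *
R=Rt2(-14,42,1); b=ik(np.array([495,-280,210]),R,np.array([.6,.5,0,2.2,3.4,.4,-1.5])); print(b)
q0=np.array(arm.observe()['joints']); q=b[0]; m=(q0+q)/2; m[4]=1.9; m[5]=.4
path([m,q],18)
E
```

```text
(array([ 0.64425805,  0.37215995, -0.0116808 ,  2.24203413,  4.1429391 ,
        0.30216338, -2.25238586]), np.float64(0.009116766906718726), np.float64(3.5123745113735403e-05))
[0.18, 0.3, 0.38, 2.07, 0.91, 0.14, 0.16] [ 506. -363.  293.] {"slide":[-0.6, -0.3, -0.4],"turn":[0.1, 0.2, -0.5],"grip":1}
[0.2, 0.31, 0.36, 2.08, 1.04, 0.17, 0.02] [ 491. -371.  284.] {"slide":[-1.2, -0.6, -0.8],"turn":[0.0, 0.4, -1.0],"grip":1}
[0.23, 0.31, 0.34, 2.09, 1.16, 0.2, -0.12] [ 478. -380.  278.] {"slide":[-1.7, -1.0, -1.0],"turn":[-0.1, 0.5, -1.6],"grip":1}
[0.26, 0.32, 0.31, 2.1, 1.28, 0.24, -0.26] [ 466. -390.  274.] {"slide":[-2.2, -1.3, -1.2],"turn":[-0.2, 0.6, -2.1],"grip":1}
[0.29, 0.32, 0.29, 2.11, 1.41, 0.27, -0.41] [ 455. -400.  271.] {"slide":[-2.6, -1.8, -1.3],"turn":[-0.4, 0.5, -2.6],"grip":1}
[0.31, 0.32, 0.27, 2.12, 1.53, 0.3, -0.55] [ 447. -411.  271.] {"slide":[-2.9, -2.2, -1.3],"turn":[-0.7, 0.3, -3.0],"grip":1}
[0.34, 0.33, 0.24, 2.13, 1.65, 0.33, -0.69] [ 440. -421.  272.] {"slide":[-3.2, -2.6, -1.3],"turn":[-0.9, 0.1, -3.4],"grip":1}
[0.37, 0.33, 0.22, 2.14, 1.78, 0.37, -0.83
[... 642 characters left out ...]
99.  271.] {"slide":[-1.0, -1.7, -1.3],"turn":[-2.4, -0.9, 1.4],"grip":1}
[0.53, 0.36, 0.08, 2.2, 3.15, 0.35, -1.68] [ 503. -379.  261.] {"slide":[-0.7, -0.9, -1.7],"turn":[-2.3, -0.7, 2.8],"grip":1}
[0.56, 0.36, 0.06, 2.21, 3.4, 0.33, -1.83] [ 506. -358.  249.] {"slide":[-0.6, -0.1, -2.2],"turn":[-2.1, -0.4, 4.2],"grip":1}
[0.59, 0.36, 0.03, 2.22, 3.64, 0.32, -1.97] [ 504. -336.  235.] {"slide":[-0.7, 0.8, -2.8],"turn":[-1.9, 0.0, 5.5],"grip":1}
[0.62, 0.37, 0.01, 2.23, 3.89, 0.31, -2.11] [ 497. -316.  219.] {"slide":[-0.9, 1.6, -3.4],"turn":[-1.7, 0.5, 6.8],"grip":1}
[0.64, 0.37, -0.01, 2.24, 4.14, 0.3, -2.25] [ 485. -298.  204.] {"slide":[-1.4, 2.4, -4.0],"turn":[-1.4, 1.1, 8.0],"grip":1}
```

```bash
python3 -m creep '[{"slide":[-0.6,-0.3,-0.4],"turn":[0.1,0.2,-0.5],"grip":1},{"slide":[-1.2,-0.6,-0.8],"turn":[0,0.4,-1],"grip":1},{"slide":[-1.7,-1,-1],"turn":[-0.1,0.5,-1.6],"grip":1},{"slide":[-2.2,-1.3,-1.2],"turn":[-0.2,0.6,-2.1],"grip":1},{"slide":[-2.6,-1.8,-1.3],"turn":[-0.4,0.5,-2.6],"grip":1},{"slide":[-2.9,-2.2,-1.3],"turn":[-0.7,0.3,-3],"grip":1},{"slide":[-3.2,-2.6,-1.3],"turn":[-0.9,0.1,-3.4],"grip":1},{"slide":[-3.4,-3,-1.2],"turn":[-1.2,-0.3,-3.7],"grip":1},{"slide":[-3.4,-3.4,-1],"turn":[-1.4,-0.7,-3.9],"grip":1},{"slide":[-3.4,-3.4,-1],"turn":[-1.4,-0.7,-3.9],"grip":1}]'
python3 - <<'E'
from path import *
D=rec(); x,fu=fit(D); print(x.round(1),np.round(fu,1)[:18])
R=Rt2(-14,46,1); b=ik(np.array([520,-285,215]),R,np.array([.6,.5,0,2.2,3.4,.4,-1.5])); print(b)
path([b[0]],13)
E
```

```text
time_s: 5.83
tcp_pos: [426.6, -427.8, 266.2]
eef_rot: [[-0.146, 0.952, 0.269], [0.686, 0.293, -0.666], [-0.713, 0.087, -0.696]]
ft_force: [-0.1, 0.4, 0.0]
width: 1.0
grip_force: 0.0
[262.7 566.4 376.  324.9 -31.9  11.   -3.   -9.4] [20.9  9.1 -2.2 16.4 16.5 -1.7 -5.4  2.8 -1.1  2.6  1.5  1.7 10.  13.1
  7.7  0.1  7.4 -4.3]
(array([ 0.64731095,  0.40263655, -0.01028507,  2.24923046,  3.9533214 ,
        0.38580764, -2.06069918]), np.float64(0.005326649840908141), np.float64(2.039256320345049e-05))
[0.05, 0.41, 0.66, 2.17, 1.89, 0.18, -0.92] [ 427. -429.  261.] {"slide":[0.0, -0.1, -0.2],"turn":[-0.3, 0.4, 0.7],"grip":1}
[0.1, 0.41, 0.61, 2.18, 2.06, 0.19, -1.01] [ 430. -430.  256.] {"slide":[0.2, -0.1, -0.4],"turn":[-0.5, 0.8, 1.4],"grip":1}
[0.15, 0.41, 0.55, 2.18, 2.23, 0.21, -1.11] [ 436. -429.  252.] {"slide":[0.4, -0.0, -0.5],"turn":[-0.7, 1.0, 2.1],"grip":1}
[0.2, 0.41, 0.5, 2.19, 2.41, 0.23, -1.2] [ 443. -426.  249.] {"slide":[0.6, 0.1, -0.7],"turn":[-0.9, 1.2, 2.9],"grip":1}
[0.25, 0.41, 0.44, 2.2, 2.58, 0.25, -1.3] [ 452. -422.  246.] {"slide":[1.0, 0.2, -0.8],"turn":[-1.1, 1
[... 301 characters left out ...]
1.58] [ 484. -393.  236.] {"slide":[2.3, 1.4, -1.2],"turn":[-1.4, 1.3, 6.6],"grip":1}
[0.45, 0.4, 0.21, 2.22, 3.27, 0.32, -1.68] [ 494. -377.  233.] {"slide":[2.7, 2.0, -1.3],"turn":[-1.4, 1.2, 7.6],"grip":1}
[0.5, 0.4, 0.16, 2.23, 3.44, 0.33, -1.77] [ 504. -360.  229.] {"slide":[3.1, 2.7, -1.5],"turn":[-1.3, 1.1, 8.6],"grip":1}
[0.55, 0.4, 0.1, 2.24, 3.61, 0.35, -1.87] [ 511. -339.  226.] {"slide":[3.4, 3.5, -1.6],"turn":[-1.2, 0.9, 9.6],"grip":1}
[0.6, 0.4, 0.05, 2.24, 3.78, 0.37, -1.97] [ 517. -317.  223.] {"slide":[3.6, 4.4, -1.7],"turn":[-1.0, 0.8, 10.7],"grip":1}
[0.65, 0.4, -0.01, 2.25, 3.95, 0.39, -2.06] [ 520. -292.  219.] {"slide":[3.7, 5.4, -1.9],"turn":[-0.8, 0.7, 11.8],"grip":1}
```

```bash
python3 -m creep '[{"slide":[0,-0.1,-0.2],"turn":[-0.3,0.4,0.7],"grip":1},{"slide":[0.2,-0.1,-0.4],"turn":[-0.5,0.8,1.4],"grip":1},{"slide":[0.4,0,-0.5],"turn":[-0.7,1,2.1],"grip":1},{"slide":[0.6,0.1,-0.6],"turn":[-0.9,1.2,2.9],"grip":1},{"slide":[1,0.2,-0.6],"turn":[-1.1,1.3,3.8],"grip":1},{"slide":[1.4,0.5,-0.7],"turn":[-1.3,1.4,4.7],"grip":1},{"slide":[1.8,0.9,-0.8],"turn":[-1.4,1.3,5.6],"grip":1},{"slide":[2.3,1.4,-0.9],"turn":[-1.4,1.3,6.6],"grip":1},{"slide":[2.7,2,-1],"turn":[-1.4,1.2,7.6],"grip":1},{"slide":[3.1,2.7,-1.1],"turn":[-1.3,1.1,8.6],"grip":1},{"slide":[3.4,3.5,-1.2],"turn":[-1.2,0.9,9.6],"grip":1},{"slide":[3.6,4.4,-1.3],"turn":[-1,0.8,10.7],"grip":1}]'
cat >> kin.py <<'E'
def go2(gp,yaw,tilt,back=0):
    R=Rt2(yaw,tilt,1); T=np.array(gp)+R[:,2]*(8-back); s=arm.observe()
    print('T',T.round(1),'slide',((T-s['tcp_pos'])/25).round(2),'turn',(np.degrees(Ro.from_matrix(R@np.array(s['eef_rot']).T).as_rotvec())/5).round(2),'joints',np.round(s['joints'],2),'t',s['time_s'])
E
python3 -c "
from kin import *
go2((470,-271.4,150),-14,42,10)
go2((470,-271.4,76),-14,42,60)
go2((470,-271.4,76),-14,42,0)"
```

```text
time_s: 6.83
tcp_pos: [517.4, -316.8, 234.0]
eef_rot: [[-0.656, 0.326, 0.681], [0.211, 0.945, -0.249], [-0.725, -0.02, -0.689]]
ft_force: [0.1, 0.5, -0.2]
width: 0.998
grip_force: 0.0
T [ 468.7 -271.1  151.5] slide [-1.95  1.83 -3.3 ] turn [0.47 0.79 1.  ] joints [ 0.95  0.41 -0.46  2.23  3.14  0.25 -1.29] t 6.8333
T [ 436.2 -263.   114.6] slide [-3.25  2.15 -4.78] turn [0.47 0.79 1.  ] joints [ 0.95  0.41 -0.46  2.23  3.14  0.25 -1.29] t 6.8333
T [ 475.2 -272.7   70.1] slide [-1.69  1.76 -6.56] turn [0.47 0.79 1.  ] joints [ 0.95  0.41 -0.46  2.23  3.14  0.25 -1.29] t 6.8333
```

```bash
python3 -m creep '[{"slide":[-0.7,0.6,0],"turn":[0.2,0.3,0.5],"grip":1},{"slide":[-1.3,1.2,-0.5],"turn":[0.47,0.8,1],"grip":1},{"slide":[-1.95,1.8,-1.3],"turn":[0.47,0.8,1],"grip":1},{"slide":[-1.95,1.83,-2.3],"turn":[0.47,0.8,1],"grip":1},{"slide":[-1.95,1.83,-3.3],"turn":[0.47,0.8,1],"grip":1},{"slide":[-1.95,1.83,-3.3],"turn":[0.47,0.8,1],"grip":1},{"slide":[-1.95,1.83,-3.3],"turn":[0.47,0.8,1],"grip":1}]'
python3 - <<'E'
from kin import *
go2((470,-271.4,76),-14,42,0)
cap('wrist','w3')
E
```

```text
time_s: 7.42
tcp_pos: [468.4, -271.6, 150.4]
eef_rot: [[-0.723, 0.244, 0.646], [0.182, 0.97, -0.163], [-0.667, -0.001, -0.745]]
ft_force: [0.9, -0.0, 0.0]
width: 0.996
grip_force: 0.0
T [ 475.2 -272.7   70.1] slide [ 0.27 -0.04 -3.21] turn [-0.   -0.04  0.03] joints [ 0.96  0.53 -0.47  2.4   3.19  0.43 -1.24] t 7.4167
```

View pics/w3.png

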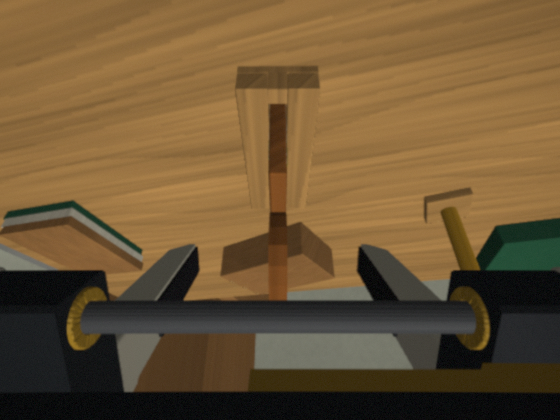

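The paddle (column 278) lies centred between the fingers (column 280) and parallel to them. I descend and grip.

```bash
python3 -m creep '[{"slide":[0.2,0,-0.8],"turn":[0,0,0],"grip":1},{"slide":[0.27,-0.04,-1.6],"turn":[0,0,0],"grip":1},{"slide":[0.27,-0.04,-2.4],"turn":[0,0,0],"grip":1},{"slide":[0.27,-0.04,-3],"turn":[0,0,0],"grip":1},{"slide":[0.27,-0.04,-3.2],"turn":[0,0,0],"grip":1},{"slide":[0.27,-0.04,-3.2],"turn":[0,0,0],"grip":1},{"slide":[0.27,-0.04,-3.2],"turn":[0,0,0],"grip":1}]'
python3 -c "
from kin import *
go2((470,-271.4,76),-14,42,0)"
```

```text
time_s: 8.05
tcp_pos: [477.6, -275.6, 72.9]
eef_rot: [[-0.721, 0.246, 0.648], [0.181, 0.969, -0.166], [-0.669, -0.002, -0.743]]
ft_force: [-0.4, 0.7, -0.8]
width: 0.998
grip_force: 0.0
T [ 475.2 -272.7   70.1] slide [-0.1   0.12 -0.11] turn [ 0.02 -0.01  0.05] joints [ 1.2   0.9  -0.92  2.42  2.64  0.74 -0.54] t 8.05
```

```bash
python3 -m creep '[{"slide":[0.1,0.12,0],"turn":[0,0,0],"grip":1},{"slide":[0.1,0.12,0],"turn":[0,0,0],"grip":1},{"slide":[0.1,0.12,0],"turn":[0,0,0],"grip":0.4},{"slide":[0.1,0.12,0],"turn":[0,0,0],"grip":0.2},{"slide":[0.1,0.12,0],"turn":[0,0,0],"grip":0},{"slide":[0.1,0.12,0],"turn":[0,0,0],"grip":0},{"slide":[0.1,0.12,0],"turn":[0,0,0],"grip":0},{"slide":[0.1,0.12,0],"turn":[0,0,0],"grip":0},{"slide":[0.1,0.12,0],"turn":[0,0,0],"grip":0}]' 15
```

```text
time_s: 8.8
tcp_pos: [479.3, -270.9, 71.2]
eef_rot: [[-0.724, 0.242, 0.646], [0.179, 0.97, -0.163], [-0.666, -0.002, -0.746]]
ft_force: [0.5, 0.1, -0.4]
width: 0.545
grip_force: 0.0
```

```bash
python3 -m creep '[{"slide":[0,0,0],"turn":[0,0,0],"grip":0},{"slide":[0,0,0],"turn":[0,0,0],"grip":0},{"slide":[0,0,0],"turn":[0,0,0],"grip":0},{"slide":[0,0,0],"turn":[0,0,0],"grip":0},{"slide":[0,0,0],"turn":[0,0,0],"grip":0},{"slide":[0,0,0],"turn":[0,0,0],"grip":0},{"slide":[0,0,0],"turn":[0,0,0],"grip":0},{"slide":[0,0,0],"turn":[0,0,0],"grip":0},{"slide":[0,0,0],"turn":[0,0,0],"grip":0},{"slide":[0,0,0],"turn":[0,0,0],"grip":0}]' 40
```

```text
time_s: 9.63
tcp_pos: [478.8, -272.7, 70.9]
eef_rot: [[-0.723, 0.246, 0.645], [0.181, 0.969, -0.167], [-0.666, -0.004, -0.746]]
ft_force: [-0.3, -5.3, -1.9]
width: 0.129
grip_force: 39.9
```

```bash
python3 -m creep '[{"slide":[0,0,0.4],"turn":[0,0,0],"grip":0},{"slide":[0,0,0.8],"turn":[0,0,0],"grip":0},{"slide":[0,0,1.2],"turn":[0,0,0],"grip":0},{"slide":[0.1,0,1.7],"turn":[0,0,0],"grip":0},{"slide":[0.3,0,2.2],"turn":[0,0,0],"grip":0},{"slide":[0.5,0,2.8],"turn":[0,0,0],"grip":0},{"slide":[0.6,0,3.4],"turn":[0,0,0],"grip":0},{"slide":[0.6,0,3.6],"turn":[0,0,0],"grip":0},{"slide":[0.6,0,3.6],"turn":[0,0,0],"grip":0},{"slide":[0.6,0,3.6],"turn":[0,0,0],"grip":0}]' 40
python3 - <<'E'
from kin import *
s=arm.observe();print(np.round(s['joints'],2))
c=cap('scene','s2');C=cloud(c)
cv2.imwrite('pics/s2c.png',cv2.resize(c['pixels'][120:270,130:330],(800,600))[:,:,::-1])
q=C.reshape(-1,3);q=q[((q>[430,-330,100])&(q<[640,-230,260])).all(1)]
r=cv2.minAreaRect(q[:,:2].astype(np.float32));print(len(q),r,q.min(0),q.max(0))
E
```

```text
time_s: 10.47
tcp_pos: [493.6, -269.7, 160.6]
eef_rot: [[-0.725, 0.24, 0.646], [0.179, 0.971, -0.161], [-0.665, -0.001, -0.747]]
ft_force: [-0.4, -0.9, -1.9]
width: 0.127
grip_force: 40.0
[ 1.21  0.64 -0.92  2.33  2.48  0.45 -0.51]
1524 ((504.9983215332031, -265.6253662109375), (157.93438720703125, 96.24626159667969), 12.115324974060059) [ 430.01531349 -328.2983433   100.67089366] [ 590.06824777 -230.06078366  259.68402208]
```

View pics/s2c.png

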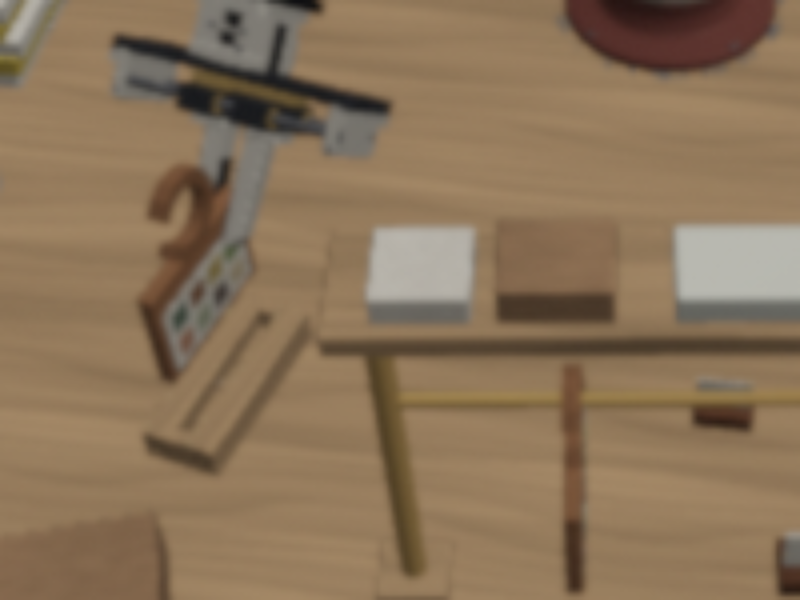

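The paddle is held upright and clear of the slot; its C opens away from the robot, at (180,210) in the crop. I'll pass the hung paddle with mine yawed aside, then square up in front of the empty place.

```bash
cat > way.py <<'E'
from kin import *
def way(W,off=(-37,63)):
    s=arm.observe(); q=np.array(s['joints']); print(q.round(2),s['time_s'])
    k=json.load(open('kin.json')); b0=np.array(s['tcp_pos'])-fk(q,k)[0]; base=q
    for x,y,z,yaw,tilt in W:  # tcp pose
        R=Rt2(yaw,tilt,1); T=np.array([x,y,z])
        q,e,er=ik(T-b0,R,q,1)
        print((x,y,z,yaw),'slide',((T-s['tcp_pos'])/25).round(2).tolist(),'turn',(np.degrees(Ro.from_matrix(R@np.array(s['eef_rot']).T).as_rotvec())/5).round(2).tolist(),q.round(2),round(e,1),round(er,3))
E
python3 -c "
from way import *
way([(490,-250,165,-30,41.8),(480,-200,165,-45,41.8),(480,-100,165,-45,41.8),(480,0,165,-45,41.8),(485,70,160,-40,41.8),(500,130,155,-20,41.8),(512,155,149,0,41.8),(517.6,162,149,7.45,41.8),(592,171.7,149,7.45,41.8)])"
```

```text
[ 1.21  0.64 -0.92  2.33  2.48  0.45 -0.51] 10.5167
(490, -250, 165, -30) slide [-0.14, 0.8, 0.2] turn [-0.0, -0.03, -3.21] [ 1.    0.61 -0.92  2.37  2.18  0.72 -0.66] 0.0 0.0
(480, -200, 165, -45) slide [-0.54, 2.8, 0.2] turn [-0.01, -0.03, -6.21] [ 0.72  0.61 -0.92  2.36  1.85  0.99 -0.84] 0.0 0.0
(480, -100, 165, -45) slide [-0.54, 6.8, 0.2] turn [-0.01, -0.03, -6.21] [ 0.44  0.62 -0.92  2.33  1.68  1.11 -0.94] 0.0 0.0
(480, 0, 165, -45) slide [-0.54, 10.8, 0.2] turn [-0.01, -0.03, -6.21] [ 0.18  0.66 -0.92  2.24  1.51  1.22 -1.  ] 0.0 0.0
(485, 70, 160, -40) slide [-0.34, 13.6, -0.0] turn [-0.01, -0.03, -5.21] [ 0.04  0.69 -0.92  2.19  1.5   1.26 -0.99] 0.0 0.0
(500, 130, 155, -20) slide [0.26, 16.0, -0.2] turn [-0.0, -0.03, -1.21] [ 0.02  0.69 -0.92  2.24  1.7   1.12 -0.87] 0.0 0.0
(512, 155, 149, 0) slide [0.74, 17.0, -0.44] turn [0.0, -0.03, 2.79] [ 0.14  0.68 -0.92  2.31  2.    0.92 -0.73] 0.0 0.0
(517.6, 162, 149, 7.45) slide [0.97, 17.28, -0.44] turn [0.01, -0.03, 4.28] [ 0.2   0.68 -0.92  2.32  2.1   0.83 -0.67] 0.0 0.0
(592, 171.7, 149, 7.45) slide [3.94, 17.66, -0.44] turn [0.01, -0.03, 4.28] [ 0.22  0.75 -0.91  2.14  2.03  0.77 -0.47] 0.0 0.0
```

```bash
python3 -m creep '[{"slide":[0,0.3,0.1],"turn":[0,0,-0.8],"grip":0},{"slide":[-0.1,0.6,0.2],"turn":[0,0,-2],"grip":0},{"slide":[-0.2,1,0.2],"turn":[0,0,-3.2],"grip":0},{"slide":[-0.35,1.8,0.2],"turn":[0,0,-4.4],"grip":0},{"slide":[-0.5,2.8,0.2],"turn":[0,0,-5.5],"grip":0},{"slide":[-0.54,3.9,0.2],"turn":[0,0,-6.2],"grip":0},{"slide":[-0.54,5,0.2],"turn":[0,0,-6.2],"grip":0},{"slide":[-0.54,6.1,0.2],"turn":[0,0,-6.2],"grip":0},{"slide":[-0.54,7.2,0.2],"turn":[0,0,-6.2],"grip":0},{"slide":[-0.54,8.1,0.2],"turn":[0,0,-6.2],"grip":0},{"slide":[-0.54,8.8,0.2],"turn":[0,0,-6.2],"grip":0},{"slide":[-0.54,8.8,0.2],"turn":[0,0,-6.2],"grip":0}]'
python3 -c "
from way import *
way([(480,0,165,-45,41.8),(485,70,160,-40,41.8),(500,130,155,-20,41.8),(512,155,149,0,41.8),(517.6,162,149,7.45,41.8)])"
```

```text
time_s: 11.52
tcp_pos: [481.6, -45.6, 165.0]
eef_rot: [[-0.533, 0.701, 0.473], [0.525, 0.713, -0.465], [-0.663, 0.001, -0.749]]
ft_force: [0.4, -0.3, -2.1]
width: 0.127
grip_force: 40.0
[ 0.31  0.62 -0.96  2.37  1.59  1.17 -1.04] 11.5167
(480, 0, 165, -45) slide [-0.06, 1.83, 0.0] turn [-0.04, -0.03, -0.1] [ 0.18  0.64 -0.96  2.32  1.5   1.24 -1.08] 0.0 0.0
(485, 70, 160, -40) slide [0.14, 4.63, -0.2] turn [-0.04, -0.03, 0.9] [ 0.03  0.68 -0.95  2.27  1.48  1.28 -1.08] 0.0 0.0
(500, 130, 155, -20) slide [0.74, 7.03, -0.4] turn [-0.04, -0.04, 4.9] [ 0.01  0.67 -0.95  2.32  1.69  1.16 -0.95] 0.0 0.0
(512, 155, 149, 0) slide [1.22, 8.03, -0.64] turn [-0.03, -0.05, 8.9] [ 0.1   0.65 -0.91  2.39  2.01  0.95 -0.83] 0.0 0.0
(517.6, 162, 149, 7.45) slide [1.44, 8.31, -0.64] turn [-0.03, -0.05, 10.39] [ 0.03  0.57 -0.7   2.39  2.21  0.73 -0.88] 0.1 0.0
```

```bash
python3 -m creep '[{"slide":[0,0.9,0],"turn":[0,0,0],"grip":0},{"slide":[0,1.9,0],"turn":[0,0,0],"grip":0},{"slide":[0,2.9,-0.1],"turn":[0,0,0.3],"grip":0},{"slide":[0.1,3.9,-0.15],"turn":[0,0,0.7],"grip":0},{"slide":[0.2,4.8,-0.2],"turn":[0,0,1.4],"grip":0},{"slide":[0.4,5.6,-0.3],"turn":[0,0,2.5],"grip":0},{"slide":[0.6,6.4,-0.4],"turn":[0,0,3.7],"grip":0},{"slide":[0.8,7,-0.4],"turn":[0,0,4.9],"grip":0},{"slide":[1,7.5,-0.5],"turn":[0,0,6.2],"grip":0},{"slide":[1.3,7.9,-0.6],"turn":[0,0,7.5],"grip":0},{"slide":[1.6,8.2,-0.64],"turn":[0,0,8.8],"grip":0},{"slide":[1.74,8.35,-0.64],"turn":[0,0,10],"grip":0}]'
python3 -m creep '[{"slide":[0,0,0],"turn":[0,0,0.4],"grip":0},{"slide":[0,0,0],"turn":[0,0,0.4],"grip":0}]'
python3 - <<'E'
from way import *
way([(525,163,149,7.45,41.8),(592,171.7,149,7.45,41.8)])
c=cap('wrist','w4');c2=cap('scene','s3')
a=np.vstack([c['pixels'],]) 
cv2.imwrite('pics/s3c.png',cv2.resize(c2['pixels'][160:310,240:420],(720,600),interpolation=cv2.INTER_CUBIC)[:,:,::-1])
E
```

```text
time_s: 12.52
tcp_pos: [523.9, 157.7, 148.8]
eef_rot: [[-0.744, -0.093, 0.662], [-0.071, 0.996, 0.06], [-0.665, -0.002, -0.747]]
ft_force: [1.0, -0.2, -1.1]
width: 0.127
grip_force: 40.0
time_s: 12.68
tcp_pos: [523.8, 154.1, 148.2]
eef_rot: [[-0.743, -0.118, 0.659], [-0.091, 0.993, 0.075], [-0.663, -0.004, -0.748]]
ft_force: [-0.0, -0.5, -2.4]
width: 0.129
grip_force: 40.0
[ 0.25  0.73 -1.08  2.4   2.05  0.98 -0.67] 12.6833
(525, 163, 149, 7.45) slide [0.05, 0.35, 0.03] turn [0.05, -0.04, 0.14] [ 0.24  0.73 -1.08  2.39  2.05  0.98 -0.67] 0.0 0.0
(592, 171.7, 149, 7.45) slide [2.73, 0.7, 0.03] turn [0.05, -0.04, 0.14] [ 0.27  0.79 -1.08  2.23  2.02  0.93 -0.49] 0.0 0.0
```

View pics/s3c.png

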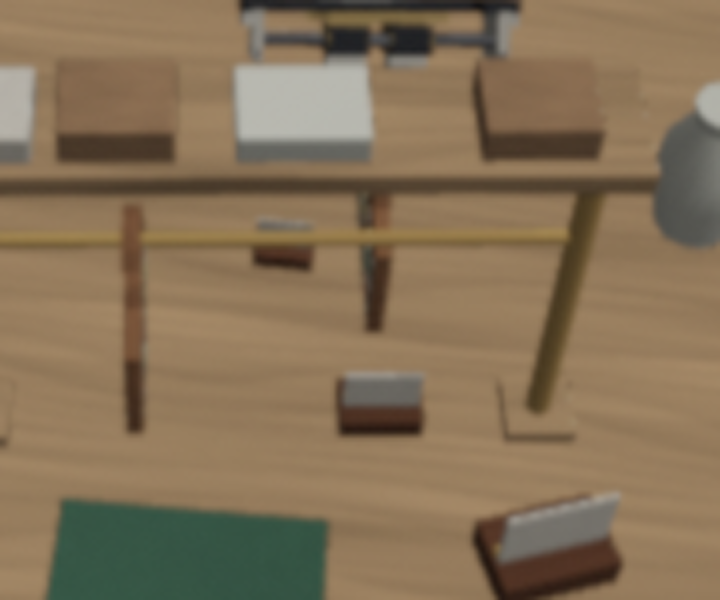

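View pics/w4.png

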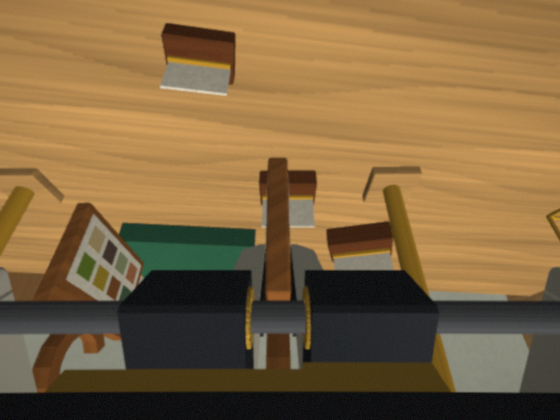

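The paddle stands upright in front of the rod: its far edge is at (375,260) in the crop, and the ticket is below it at (380,405). In the wrist view it lines up with the middle ticket. A quick check of its height and pitch before insertion.

Run:
```python
from way import *
for n in('s3','w4'):
    c=load(n); q=cloud(c).reshape(-1,3); q=q[((q>[500,135,70])&(q<[645,195,190])).all(1)]
    u=np.array([.9916,.13,0]); a=(q-[523.8,154.1,0])@u
    print(n,len(q),'z',np.percentile(q[:,2],[0,2,10,50,98]).round(1),'x rel tcp',np.percentile(a,[2,50,90,98]).round(1))
    for lo in range(70,190,15):
        k=q[(q[:,2]>lo)&(q[:,2]<lo+15)]; aa=a[(q[:,2]>lo)&(q[:,2]<lo+15)]
        if len(k)>4: print(lo,len(k),'far',np.percentile(aa,95).round(1),'y',np.percentile(k[:,1],[5,50,95]).round(1))
way([(550,163.5,149,7.45,41.8),(575,169,149,7.45,41.8),(592,171.7,149,7.45,41.8)])
```

```text
s3 223 z [ 88.2  92.   98.4 143.3 186. ] x rel tcp [-4.2 85.5 97.9 98.9]
85 24 far 97.9 y [147.9 159.9 171.2]
100 24 far 97.9 y [157.9 165.  172.5]
115 36 far 97.8 y [150.5 160.2 171.7]
130 35 far 98.8 y [153.1 162.5 171.8]
145 27 far 98.1 y [155.3 161.8 172.1]
160 56 far 98.7 y [158.2 165.3 171.8]
175 21 far 65.8 y [157.2 162.5 167.7]
w4 5017 z [ 85.7  90.5 105.1 146.8 188. ] x rel tcp [-22.5 -20.8  -2.    9.7]
85 357 far -19.9 y [144.8 150.1 155.5]
100 460 far -19.1 y [145.  150.1 155.9]
115 520 far -19.7 y [145.  150.2 155.8]
130 1003 far -2.0 y [139.  150.8 167.6]
145 1485 far -11.3 y [137.5 151.8 169.2]
160 741 far -14.3 y [143.8 150.5 156.6]
175 451 far 10.7 y [149.  154.3 159.7]
[ 0.25  0.73 -1.08  2.39  2.05  0.98 -0.67] 12.7833
(550, 163.5, 149, 7.45) slide [1.04, 0.28, -0.01] turn [0.03, -0.02, 0.12] [ 0.26  0.75 -1.08  2.33  2.05  0.96 -0.6 ] 0.0 0.0
(575, 169, 149, 7.45) slide [2.04, 0.5, -0.01] turn [0.03, -0.02, 0.12] [ 0.27  0.77 -1.08  2.27  2.03  0.94 -0.54] 0.0 0.0
(592, 171.7, 149, 7.45) slide [2.72, 0.61, -0.01] turn [0.03, -0.02, 0.12] [ 0.27  0.79 -1.08  2.23  2.02  0.93 -0.49] 0.0 0.0
```

Offsets are confirmed: no pitch, lower edge at z≈86. Inserting.

```bash
python3 -m creep '[{"slide":[0.3,0.2,0],"turn":[0.03,-0.02,0.12],"grip":0},{"slide":[0.6,0.3,0],"turn":[0.03,-0.02,0.12],"grip":0},{"slide":[0.9,0.36,0],"turn":[0.03,-0.02,0.12],"grip":0},{"slide":[1.2,0.4,0],"turn":[0.03,-0.02,0.12],"grip":0},{"slide":[1.5,0.45,0],"turn":[0.03,-0.02,0.12],"grip":0},{"slide":[1.8,0.5,0],"turn":[0.03,-0.02,0.12],"grip":0},{"slide":[2.1,0.53,0],"turn":[0.03,-0.02,0.12],"grip":0},{"slide":[2.4,0.57,0],"turn":[0.03,-0.02,0.12],"grip":0},{"slide":[2.68,0.6,0],"turn":[0.03,-0.02,0.12],"grip":0},{"slide":[2.68,0.6,0],"turn":[0.03,-0.02,0.12],"grip":0},{"slide":[2.68,0.6,0],"turn":[0.03,-0.02,0.12],"grip":0}]'
python3 - <<'E'
from way import *
way([(591,171.7,149,7.45,41.8)])
c=cap('scene','s4')
cv2.imwrite('pics/s4c.png',cv2.resize(c['pixels'][190:290,290:400],(660,600),interpolation=cv2.INTER_CUBIC)[:,:,::-1])
E
```

```text
time_s: 13.7
tcp_pos: [591.4, 172.7, 150.1]
eef_rot: [[-0.738, -0.131, 0.662], [-0.097, 0.991, 0.088], [-0.668, 0.001, -0.744]]
ft_force: [-0.8, 0.5, -2.0]
width: 0.128
grip_force: 40.0
[ 0.25  0.77 -1.03  2.22  2.03  0.89 -0.51] 13.7
(591, 171.7, 149, 7.45) slide [-0.02, -0.04, -0.04] turn [-0.01, 0.02, -0.02] [ 0.25  0.77 -1.03  2.22  2.03  0.9  -0.51] 0.0 0.0
```

View pics/s4c.png

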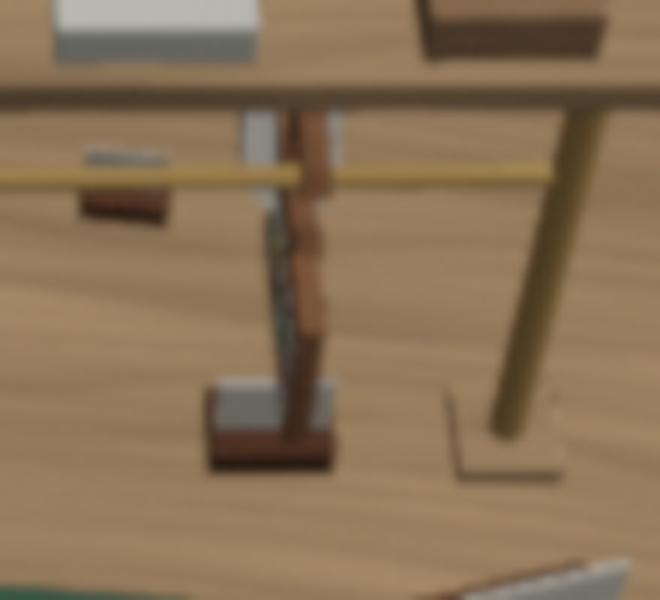

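The rod now passes behind the C's upper arm at (315,175), and the paddle is over the ticket at (270,430). There is no contact force, so I lower it onto the rod.

```bash
python3 -m creep '[{"slide":[0,-0.02,-0.2],"turn":[0,0,0],"grip":0},{"slide":[0,-0.02,-0.4],"turn":[0,0,0],"grip":0},{"slide":[0,-0.02,-0.55],"turn":[0,0,0],"grip":0},{"slide":[0,-0.02,-0.62],"turn":[0,0,0],"grip":0},{"slide":[0,-0.02,-0.62],"turn":[0,0,0],"grip":0},{"slide":[0,-0.02,-0.62],"turn":[0,0,0],"grip":0}]'
python3 -m creep '[{"slide":[0,0,-0.05],"turn":[0,0,0],"grip":0},{"slide":[0,0,-0.1],"turn":[0,0,0],"grip":0},{"slide":[0,0,-0.1],"turn":[0,0,0],"grip":0},{"slide":[0,0,-0.1],"turn":[0,0,0],"grip":0}]'
```

```text
time_s: 14.25
tcp_pos: [591.1, 172.4, 134.4]
eef_rot: [[-0.738, -0.132, 0.662], [-0.098, 0.991, 0.089], [-0.668, 0.0, -0.745]]
ft_force: [-0.0, 0.5, -0.9]
width: 0.124
grip_force: 40.0
time_s: 14.58
tcp_pos: [591.2, 172.3, 132.2]
eef_rot: [[-0.738, -0.132, 0.662], [-0.098, 0.991, 0.088], [-0.668, 0.0, -0.744]]
ft_force: [0.8, -0.1, -0.9]
width: 0.127
grip_force: 40.0
```

```bash
python3 -m creep '[{"slide":[0,0,-0.04],"turn":[0,0,0],"grip":0},{"slide":[0,0,-0.08],"turn":[0,0,0],"grip":0},{"slide":[0,0,-0.08],"turn":[0,0,0],"grip":0},{"slide":[0,0,-0.08],"turn":[0,0,0],"grip":0}]'
```

```text
time_s: 14.92
tcp_pos: [591.9, 172.7, 131.4]
eef_rot: [[-0.736, -0.132, 0.664], [-0.098, 0.991, 0.089], [-0.67, 0.0, -0.742]]
ft_force: [-2.1, -0.9, 4.5]
width: 0.132
grip_force: 40.0
```

Contact at +4.5 N. Releasing.

```bash
python3 -m creep '[{"slide":[0,0,0.04],"turn":[0,0,0],"grip":0},{"slide":[0,0,0.04],"turn":[0,0,0],"grip":0},{"slide":[0,0,0.04],"turn":[0,0,0],"grip":0.2},{"slide":[0,0,0.04],"turn":[0,0,0],"grip":0.3},{"slide":[0,0,0.04],"turn":[0,0,0],"grip":0.4},{"slide":[0,0,0.04],"turn":[0,0,0],"grip":0.5},{"slide":[0,0,0.04],"turn":[0,0,0],"grip":0.6},{"slide":[0,0,0.04],"turn":[0,0,0],"grip":0.6},{"slide":[0,0,0.04],"turn":[0,0,0],"grip":0.6},{"slide":[0,0,0.04],"turn":[0,0,0],"grip":0.6},{"slide":[0,0,0.04],"turn":[0,0,0],"grip":0.6},{"slide":[0,0,0.04],"turn":[0,0,0],"grip":0.6}]' 3
python3 - <<'E'
from way import *
way([(566,168,133,7.45,41.8),(541,165,133,7.45,41.8),(525,163,133,7.45,41.8)])
c=cap('scene','s5');cap('wrist','w5')
a=cv2.resize(c['pixels'][190:290,290:400],(440,400),interpolation=cv2.INTER_CUBIC); b=cv2.resize(load('w5')['pixels'],(360,270)); b=np.vstack([b,np.zeros((130,360,3),np.uint8)])
cv2.imwrite('pics/s5c.png',np.hstack([a,b])[:,:,::-1])
E
```

```text
time_s: 15.92
tcp_pos: [591.2, 172.3, 131.2]
eef_rot: [[-0.738, -0.132, 0.662], [-0.098, 0.991, 0.088], [-0.668, 0.0, -0.744]]
ft_force: [0.6, 0.8, 0.5]
width: 0.598
grip_force: 0.0
[ 0.24  0.81 -1.02  2.24  2.08  0.93 -0.55] 15.9167
(566, 168, 133, 7.45) slide [-1.01, -0.17, 0.07] turn [-0.01, 0.02, -0.03] [ 0.23  0.79 -1.03  2.3   2.09  0.95 -0.61] 0.0 0.0
(541, 165, 133, 7.45) slide [-2.01, -0.29, 0.07] turn [-0.01, 0.02, -0.03] [ 0.21  0.77 -1.03  2.36  2.1   0.98 -0.67] 0.0 0.0
(525, 163, 133, 7.45) slide [-2.65, -0.37, 0.07] turn [-0.01, 0.02, -0.03] [ 0.16  0.72 -0.95  2.39  2.13  0.93 -0.76] 0.0 0.0
```

View pics/s5c.png

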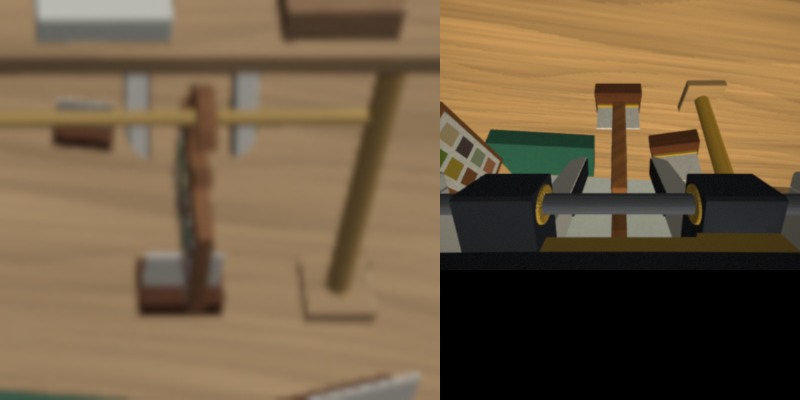

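The paddle hangs from the rod at (200,117) in the left picture, and the open fingers clear it on both sides. Backing off.

```bash
python3 -m creep '[{"slide":[-0.3,-0.04,0],"turn":[0,0,0],"grip":0.6},{"slide":[-0.7,-0.09,0.1],"turn":[0,0,0],"grip":0.6},{"slide":[-1.2,-0.16,0.2],"turn":[0,0,0],"grip":0.6},{"slide":[-1.7,-0.22,0.4],"turn":[0,0,0],"grip":0.6},{"slide":[-2.2,-0.29,0.6],"turn":[0,0,0],"grip":0.6},{"slide":[-2.6,-0.34,0.8],"turn":[0,0,0],"grip":0.6},{"slide":[-2.6,-0.34,0.8],"turn":[0,0,0],"grip":0.6},{"slide":[-2.6,-0.34,0.8],"turn":[0,0,0],"grip":0.6},{"slide":[-2.6,-0.34,0.8],"turn":[0,0,0],"grip":0.6},{"slide":[-2.6,-0.34,0.8],"turn":[0,0,0],"grip":0.6},{"slide":[-2.6,-0.34,0.8],"turn":[0,0,0],"grip":0.6},{"slide":[-2.6,-0.34,0.8],"turn":[0,0,0],"grip":0.6}]'
python3 - <<'E'
from way import *
import time
for k in range(2):
    c=cap('scene','s6'); q=cloud(c).reshape(-1,3); q=q[((q>[540,140,60])&(q<[720,215,185])).all(1)]
    u=np.array([.9916,.13,0]); a=(q-[628.7,176.5,0])@u
    print(arm.observe()['tcp_pos'].round(1) if hasattr(arm.observe()['tcp_pos'],'round') else '',len(q),'zmin',q[:,2].min().round(1))
    for lo in (70,90,110,130):
        m=(q[:,2]>lo)&(q[:,2]<lo+20)
        if m.sum()>4: print(lo,m.sum(),'far',np.percentile(a[m],95).round(1),'y',np.percentile(q[m,1],[5,50,95]).round(1))
m=(q[:,2]>75)&(q[:,2]<150); print(cv2.minAreaRect(q[m][:,:2].astype(np.float32)))
E
```

```text
time_s: 17.02
tcp_pos: [526.5, 163.8, 151.0]
eef_rot: [[-0.738, -0.131, 0.662], [-0.097, 0.991, 0.088], [-0.668, 0.001, -0.744]]
ft_force: [-0.3, -0.7, 0.5]
width: 0.602
grip_force: 0.0
[526.4 163.8 151. ] 356 zmin 60.2
70 32 far 60.8 y [168.6 181.7 190.9]
90 59 far 60.5 y [165.9 176.  190. ]
110 54 far 62.0 y [168.  177.5 190.6]
130 65 far 60.6 y [166.8 176.4 189.5]
[526.4 163.8 151. ] 359 zmin 60.5
70 35 far 61.5 y [169.  181.2 190.4]
90 60 far 60.6 y [166.1 176.4 189.9]
110 54 far 60.5 y [167.6 176.8 190.7]
130 66 far 60.7 y [166.8 177.6 190. ]
((631.9541015625, 175.7804718017578), (119.87825775146484, 12.508549690246582), 10.785125732421875)
```

```bash
python3 -c "
from bench import arm
print(arm.job_done())"
```

```text
the job is handed in; nothing more can be done
None
```

The job is handed in at about 17 s. The paddle was hanging still from the rod, measured upright, within 5° of square and within about 3 mm of the middle ticket's centre, with the robot clear; the hand-in call returned no verdict.

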